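# Change-out of a clip-in column cartridge

## Robot

A 7-joint arm with a two-finger parallel gripper is mounted at the origin on the work surface; the furniture and walls round the work are solid. World frame = base frame: x ahead of the robot, y to its left, z up, the work surface at z = 0. Lengths are in m, angles in rad, forces in N, time in s.
With the tool pointing down it reaches from about 0.4 to 0.85 m from the base axis. Payload 10.4 kg.
Tool frame: the origin (TCP) lies midway between the tips of the shut fingers; the grasp point (between the pads) lies 19 mm behind it (r.tcp_to_grasp is the z of the grasp point in the tool frame, in m); z points along the fingers, x is the direction in which the jaws open and shut, and the axes are right-handed (so a half turn about z gives the same grasp; the last joint's range is limited). The gripper opens to 87 mm and grips with 3 to 60 N. Pads are 19 mm wide; open, the fingers measure 117 mm over their backs; the gripper's body (75 mm by 190 mm) begins 51 mm behind the grasp point.
Start: joints at [1.323, 0.332, -0.065, 1.46, 0.022, 1.35, -0.088], TCP at [0.139, -0.609, 0.223] pointing down, gripper open.
Joint ranges: [-2.6, 2.6], [-0.5, 2.12], [-1.47, 1.34], [0.16, 2.42], [-1.27, 4.41], [0.06, 2.06], [-2.6, 2.6]. Speed limits (rad/s): [2.22, 2.22, 2.79, 2.79, 3.14, 3.14, 3.14].

## Interface

Orientations are given as a unit quaternion [x, y, z, w].
In Python, from bench import r, camera, close_job gives the robot as it stands. The module is installed in compiled form; this text tells all that it offers.
- The arm moves only by the shell command python3 -m crank 'ROWS' [FORCE]. ROWS is JSON, a list of rows, each an object of numbers: "x", "y", "z": the shift along the tool's x, y, z scaled (see below); "ax", "ay", "az": the turn, a rotation vector about the tool's x, y, z scaled (see below); "claw": the closure, from -1 (fully open) to 1 (shut), so that 0 is half open. A call has exactly 5 rows; each row is the pose to reach, as a shift and turn from the pose commanded when the call began, along the tool's axes at that moment; what a row does not reach only later rows make up. The controller multiplies each number of a shift by 1 m and each number of a turn by 2 rad. A row lasts 1/12 s, in which the tool goes at most 41.7 mm and 7.16 degrees, less where a joint would pass 70% of its speed; a pose out of reach is approached as far as the arm can. A call with a number of a shift or a turn outside -1 to 1 is refused whole. A call with a gripper value outside its range is refused whole. The fingers move at their own pace and stop on an object; FORCE is the grip in N (left out, the last holds). Time passes only in rows, so rows that repeat a pose let the fingers close, or fill a call up. It gives the time, the measured TCP pose, the force and the opening at its end, in the units of the state.
- r.read_state(): the state, without advancing time (a new reading comes with each control period).
- camera(name): name is "scene" or "top" or "wrist"; returns a dict with "color" (384x512x3 uint8, blue, green, red), "fx", "fy", "cx", "cy" (pixels), "D" ([k1, k2, p1, p2, k3] as OpenCV has them; the pictures are not rectified), "eye" and "orientation" of the camera in the world. Camera axes: x right, y down, z forward; pixel columns grow to the right and rows downward; lengths in m; the calibration is good to about 2 mm. A picture is of the moment at which its call begins. There is no depth.
- close_job(): hands the job in, once; it reports no verdict.
The state is a dict: "time": time; "joint_positions": joint angles; "joint_vel": joint speeds; "joint_torque": joint torques, N m; "ee_pos": TCP position; "eef_rot": TCP orientation; "ft_force": force on the tool from outside, world axes, zero at the start; "torque": the same for the moment, N m; "width": finger opening in m.
Only numpy, scipy, OpenCV 4.12 (cv2) and the standard library are available. Lean on these libraries where they do the work, as an engineer would, in place of code of your own. Each camera call takes 0.05 s, during which the arm holds its last target. There are 200 camera calls.

## Task

The column cartridge clipped into the flow dock is spent and has to come out. First shut the dock's tap: swing its red-knobbed lever, which lies across the cartridge while the tap is open, clockwise a quarter turn to its stop. Then pinch the cartridge's two orange side catches together, draw it straight up out of the dock, and finish while still holding it by the squeezed catches, upright above the dock with its foot at least 2 cm above the dock's rim; leave the tap shut and the other things on the bench where they stand.

Things in the scene. Friction and masses are not known exactly. Their poses are not given: they have to be found in the camera images.
- dock: Fixed dock: aluminium base 136 x 92 mm, on it a dark grey housing 82 x 84 mm, rim 55 mm above the bench, round the cartridge pocket (1 mm clearance, 43 mm deep); behind it a white tap block, 76 mm high. Origin: on the bench under the pocket's centre. z up; x from pocket to tap; y is the line along which the catches are pinched. Turned up to 0.3 rad either way.
- tap (a joint): Tap lever on a vertical axis 64 mm from the dock's origin along its +x. 0 = open: lever points along the dock's -x, across the cartridge's top, and bars its way out. Grows as it swings clockwise seen from above; 1.571 = shut, at its stop, lever along the dock's +y. Starts 0 to 0.12. Stays where left; about 1 N at the knob moves it.
- tap_knob (a point): Centre of the upright round red knob on the lever, 70 mm from the lever's axis and 125 mm above the bench. Knob: 18 mm diameter, its grip part from 115 to 139 mm above the bench. The bar below it is 12 mm wide, its top 110 mm above the bench.
- cartridge_grip (a point): Middle of the cartridge between its two orange catches, 68 mm above its foot (80 mm above the bench when seated). Axes as the dock's. Body 60 (x) x 30 (y) x 86 mm, 0.12 to 0.22 kg, top 98 mm above the bench. Across both catches (y) at this point: 60 mm free, 41 mm squeezed. The catches hook under ledges in the dock; only with both squeezed does it come out.
- catch_left_pad (a point): Middle of the ribbed thumb pad of the orange catch on the cartridge's +y side. The catch is 24 mm wide (x), hinged near the foot and leans outward when free; its pad reaches from 62 to 98 mm above the bench when seated; 64 mm over both catches at their tops.
- catch_right_pad (a point): The same on the cartridge's -y side.
- cartridge_foot (a point): Centre of the cartridge's underside: 12 mm above the bench while seated. Axes as the dock's.
- catch_left (a joint): Spring catch on the +y side: 0 = free (hooked), 0.155 rad = squeezed right in; its barb is clear of the ledge above about 0.1 rad. Takes 2 N at the pad to start, 9 N to squeeze home; springs back when let go.
- catch_right (a joint): The same catch on the -y side, same values.
- bottle_stock: Brown bottle with white cap standing on the bench, 52 mm diameter, 110 mm high; origin at its underside. To be left alone.
- pump_magazine: Black spare pump magazine lying on the bench, 19 x 99 x 38 mm; origin at its underside. To be left alone.
- union_blue: Blue and white tube union lying on the bench, 12 x 38 x 12 mm; origin at its underside. To be left alone.
Not all that is in view belongs to the job. What is shaped like the part that bears cartridge_grip but blue is not meant.

How it is judged:
On the way, in this order (a step that is already met when the one before it is completed fails the run):
1. the tap is shut, the cartridge still seated (value of joint tap above 1.4 rad and z of cartridge_foot in the frame of dock below 0.018 m and value of joint each of catch_left, catch_right below 0.08 rad), for 0.1 s.
2. both catches are squeezed in while the cartridge is still seated (value of joint each of catch_left, catch_right above 0.1 rad and value of joint tap above 1.35 rad and z of cartridge_foot in the frame of dock below 0.03 m), for 0.1 s.
At the end, for the whole second after the job is handed in: Tap shut (within 0.22 rad of its stop); cartridge held in the gripper, both catches squeezed (over 0.09 rad), foot at least 18 mm above the dock's rim, within 60 mm sideways of the pocket, upright within 0.2 rad, clear of the dock, at rest (value of joint tap above 1.35 rad and value of joint each of catch_left, catch_right above 0.09 rad and z of cartridge_foot in the frame of dock above 0.073 m and horizontal distance between cartridge_foot and dock below 0.06 m and angle between cartridge_foot's own z axis and vertical below 0.2 rad and contact force between the fingers and cartridge above 2 N and contact force between dock and cartridge below 0.1 N and linear speed of cartridge below 0.03 m/s); the arm keeps its last pose, push and grip.
It fails at once if the cartridge is tipped by more than 0.4 rad (angle between cartridge_foot's own z axis and vertical above 0.4 rad).
It fails at once if a thing standing by is shoved by more than 25 mm (distance of any of bottle_stock, pump_magazine, union_blue from where it was at the start of the episode above 0.025 m).
It also fails if it takes over 48 s, if anything falls off the work surface, if the arm or the gripper's body presses on something with over 40 N, if the wrist force passes 120 N, or if a joint passes its speed limit or range.

## Working session

There is one attempt and no reset: what is moved stays moved. The work goes in short steps, Python scripts to look and compute and a shell command to move; the robot and the scene stay as the last step left them, time stands still between calls to the robot, and variables do not carry over. Pictures are saved under pics/ and viewed, about 8 in all and at most 12, crops included, and the job is handed in when it is done.

```bash
mkdir -p pics; python3 - <<'E'
from bench import r,camera
import cv2,numpy as np
s=r.read_state()
for k in("time","ee_pos","eef_rot","width","ft_force"):print(k,s[k])
ims=[]
for n in("scene","top"):
    c=camera(n);cv2.imwrite(f"pics/{n}0.png",c["color"]);np.save(f"pics/{n}0.npy",c,allow_pickle=True)
    print(n,[c[k] for k in("fx","fy","cx","cy","D","eye","orientation")])
E
```

```text
time 0.0
ee_pos [ 0.13921225 -0.6088918   0.22174672]
eef_rot [ 7.81953863e-01 -6.23335886e-01 -5.84516167e-04 -4.33073311e-04]
width 0.08702500284351321
ft_force [ 0.45207365 -0.11753981 -0.39801241]
scene [374.4711509844199, 374.4711509844199, 255.60729619898711, 191.30791535978742, array([-0.07767274,  0.        ,  0.        ,  0.        ,  0.        ]), array([0.10667923, 0.31613826, 0.68736549]), array([-0.32828353,  0.85920296, -0.36414578,  0.14628071])]
top [456.4731373915774, 456.4731373915774, 242.49202768832376, 192.57711328427513, array([-0.12999318,  0.        ,  0.        ,  0.        ,  0.        ]), array([ 0.38277709, -0.09370481,  0.95319118]), array([ 0.71450743, -0.69332253,  0.07666533, -0.05390203])]
```

View pics/top0.png

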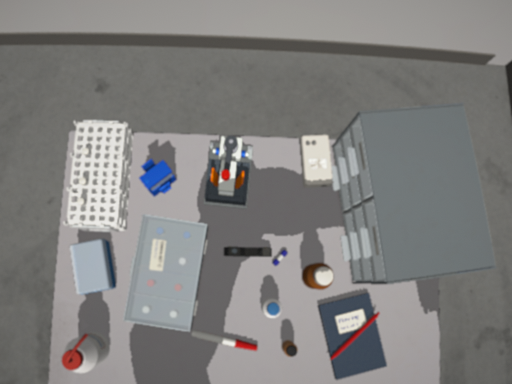

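View pics/scene0.png

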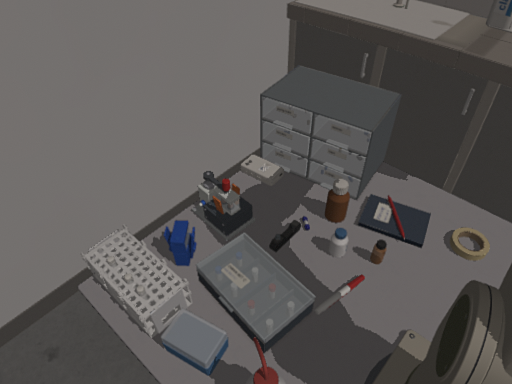

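Candidates: in the top view the red knob on the dock is at (226,174). Other red things are the wash bottle (75,355), the pen (355,335) and the marker (245,346). The orange-catch cartridge is at (228,178) and the blue lookalike at (157,177). I choose the dock's knob and the orange-catch cartridge, and check them in a close crop.

```bash
cat > h.py <<'E'
import cv2,numpy as np
from scipy.spatial.transform import Rotation as R
def ray(c,uv):
    K=np.array([[c["fx"],0,c["cx"]],[0,c["fy"],c["cy"]],[0,0,1]])
    p=cv2.undistortPoints(np.array([[uv]],float),K,np.array(c["D"]))[0,0]
    d=R.from_quat(c["orientation"]).apply([p[0],p[1],1]);return np.array(c["eye"]),d/np.linalg.norm(d)
def onz(c,uv,z):
    e,d=ray(c,uv);return e+d*(z-e[2])/d[2]
def two(a,b):
    (e,d),(f,g)=a,b
    t=np.linalg.lstsq(np.c_[d,-g],f-e,rcond=None)[0];p,q=e+t[0]*d,f+t[1]*g
    return (p+q)/2,np.linalg.norm(p-q)
def blobs(im,lo,hi,box,amin=8):
    h=cv2.cvtColor(im,cv2.COLOR_BGR2HSV);m=cv2.inRange(h,lo,hi)
    x0,y0,x1,y1=box;k=np.zeros_like(m);k[y0:y1,x0:x1]=m[y0:y1,x0:x1]
    n,l,s,ce=cv2.connectedComponentsWithStats(k)
    return [(s[i,4],ce[i].round(1),s[i,:4]) for i in range(1,n) if s[i,4]>=amin]
E
python3 - <<'E'
from h import *
T=np.load("pics/top0.npy",allow_pickle=True).item();S=np.load("pics/scene0.npy",allow_pickle=True).item()
for n,c,b in(("top",T,(195,125,265,215)),("scene",S,(190,160,260,240))):
    print(n,"red");[print(x) for x in blobs(c["color"],(0,150,90),(4,255,255),b)+blobs(c["color"],(174,150,90),(180,255,255),b)]
    print("orange");[print(x) for x in blobs(c["color"],(6,150,90),(22,255,255),b)]
for u in((226,174),(213,176),(242,178)):print(u,onz(T,u,.13 if u[0]==226 else .09))
a=cv2.resize(T["color"][125:215,190:280],(540,540),interpolation=3);b=cv2.resize(S["color"][160:240,180:260],(540,540)[:2],interpolation=3)
cv2.imwrite("pics/crop.png",cv2.resize(np.hstack([a,b]),(800,400)))
E
```

```text
top red
(np.int32(67), array([225.1, 174.1]), array([222, 169,   7,  11], dtype=int32))
orange
(np.int32(107), array([213.8, 176.6]), array([210, 167,   8,  19], dtype=int32))
(np.int32(97), array([239.9, 179.4]), array([235, 171,  10,  17], dtype=int32))
scene red
(np.int32(59), array([226.4, 183.4]), array([222, 179,   8,  12], dtype=int32))
orange
(np.int32(21), array([216.7, 200. ]), array([213, 196,   8,  10], dtype=int32))
(226, 174) [ 0.57109602 -0.08682174  0.13      ]
(213, 176) [ 0.57541838 -0.06148743  0.09      ]
(242, 178) [ 0.57338096 -0.11770717  0.09      ]
```

View pics/crop.png

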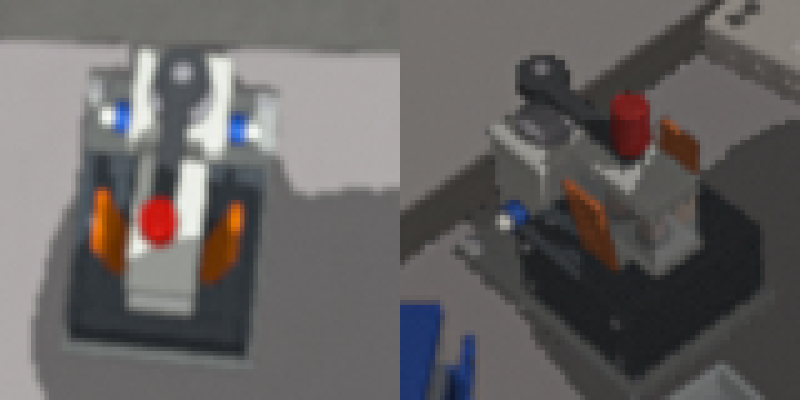

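The crop shows the open lever, with its pivot at crop (182,70) and the red knob at (160,220), over the white cartridge with its two orange catches. That confirms the choice, so next I work out a rough dock pose.

```bash
python3 - <<'E'
from h import *
T=np.load("pics/top0.npy",allow_pickle=True).item();S=np.load("pics/scene0.npy",allow_pickle=True).item()
k,e=two(ray(T,(225.1,174.1)),ray(S,(226.4,183.4)));print("knob",k,e)
f=lambda x,y:(190+x/800*180,125+y/800*180)
g=lambda x,y:(180+(x-400)/5,160+y/5)
p,e=two(ray(T,f(182,70)),ray(S,g(543,72)));print("pivot",p,e)
ps=[onz(T,f(*u),z) for u,z in (((97,192),.098),((238,205),.098),((72,338),.055),((245,355),.055),((88,155),.055),((265,165),.055))]
for q in ps:print(q)
a=lambda q,w:np.degrees(np.arctan2(*(w-q)[1::-1]))
print("lever from knob to pivot",a(k,p),"catch",a(ps[1],ps[0])-90,"front",a(ps[3],ps[2])-90,"L",a(ps[2],ps[4]),"R",a(ps[3],ps[5]))
from bench import r
s=r.read_state();M=R.from_quat(s["eef_rot"]).as_matrix();print(M.round(3));t=np.array([k[0]-.02,k[1],.27]);print(M.T@(t-s["ee_pos"]))
E
```

```text
knob [ 0.56949861 -0.08637844  0.12901287] 0.003922324612692961
pivot [ 0.64021108 -0.09524955  0.10881399] 0.004191614515715767
[ 0.58891616 -0.0589223   0.098     ]
[ 0.58525745 -0.12010103  0.098     ]
[ 0.53169521 -0.0486346   0.055     ]
[ 0.52651842 -0.1263939   0.055     ]
[ 0.61648453 -0.05237374  0.055     ]
[ 0.61463379 -0.13326926  0.055     ]
lever from knob to pivot -7.15058513222242 catch -3.4224159984276668 front -3.808821333938212 L -2.525065667132678 R -4.461565832516491
[[ 0.223 -0.975 -0.   ]
 [-0.975 -0.223  0.001]
 [-0.001  0.    -1.   ]]
[-0.41799995 -0.51643048 -0.0476679 ]
```

```bash
python3 - <<'E'
from h import *
T=np.load("pics/top0.npy",allow_pickle=True).item();S=np.load("pics/scene0.npy",allow_pickle=True).item()
for n,t,s in(("front-left top",(383,282),(382,122)),("back-left top",(360,112),(264,95)),("front-right top",(491,267),(396,97))):
    print(n,two(ray(T,t),ray(S,s)))
for n,t in(("fl bottom",(353,283)),("bl bottom",(333,155))):print(n,onz(T,t,0))
for n,t,z in(("bottle",(319,272),.11),("union",(280,257),.01),("mag l",(225,252),.035),("mag r",(270,252),.035),("book",(335,300),.02),("box back",(316,150),.04)):print(n,onz(T,t,z))
E
```

```text
front-left top (array([ 0.36905662, -0.3436478 ,  0.24930921]), np.float64(0.025764733304383818))
back-left top (array([ 0.66788609, -0.32020561,  0.21198242]), np.float64(0.009761428559815027))
front-right top (array([ 0.40884221, -0.54559148,  0.20832203]), np.float64(0.005400985771493501))
fl bottom [ 0.3768225  -0.35864286  0.        ]
bl bottom [ 0.65179865 -0.31788974  0.        ]
bottle [ 0.39661895 -0.26404527  0.11      ]
union [ 0.4272055  -0.20279757  0.01      ]
mag l [ 0.43294521 -0.08931777  0.035     ]
mag r [ 0.43550992 -0.17958256  0.035     ]
book [ 0.34210021 -0.31551143  0.02      ]
box back [ 0.64989802 -0.27243768  0.04      ]
```

```bash
python3 - <<'E'
from bench import camera
import cv2
cv2.imwrite("pics/w0.png",camera("wrist")["color"])
E
```

```text
(no output)
```

View pics/w0.png

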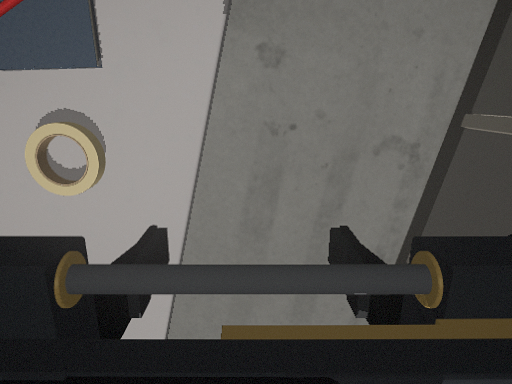

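```bash
python3 -m crank '[{"z":-0.04,"claw":-1},{"z":-0.08,"claw":-1},{"z":-0.11,"claw":-1},{"x":-0.024,"y":-0.032,"z":-0.11,"claw":-1},{"x":-0.048,"y":-0.064,"z":-0.11,"claw":-1}]' 15; python3 -m crank '[{"x":-0.024,"y":-0.032,"claw":-1},{"x":-0.048,"y":-0.064,"claw":-1},{"x":-0.072,"y":-0.096,"claw":-1},{"x":-0.096,"y":-0.128,"claw":-1},{"x":-0.12,"y":-0.16,"claw":-1}]'; python3 -m crank '[{"x":-0.024,"y":-0.032,"claw":-1},{"x":-0.048,"y":-0.064,"claw":-1},{"x":-0.072,"y":-0.096,"claw":-1},{"x":-0.096,"y":-0.128,"claw":-1},{"x":-0.12,"y":-0.16,"claw":-1}]'
```

```text
schema error: expected keys x, y, z, ax, ay, az, claw
schema error: expected keys x, y, z, ax, ay, az, claw
schema error: expected keys x, y, z, ax, ay, az, claw
```

```bash
python3 -m crank '[{"x":0,"y":0,"z":-0.04,"ax":0,"ay":0,"az":0,"claw":-1},{"x":0,"y":0,"z":-0.08,"ax":0,"ay":0,"az":0,"claw":-1},{"x":0,"y":0,"z":-0.11,"ax":0,"ay":0,"az":0,"claw":-1},{"x":-0.024,"y":-0.032,"z":-0.11,"ax":0,"ay":0,"az":0,"claw":-1},{"x":-0.048,"y":-0.064,"z":-0.11,"ax":0,"ay":0,"az":0,"claw":-1}]' 15; python3 -m crank '[{"x":-0.024,"y":-0.032,"z":0,"ax":0,"ay":0,"az":0,"claw":-1},{"x":-0.048,"y":-0.064,"z":0,"ax":0,"ay":0,"az":0,"claw":-1},{"x":-0.072,"y":-0.096,"z":0,"ax":0,"ay":0,"az":0,"claw":-1},{"x":-0.096,"y":-0.128,"z":0,"ax":0,"ay":0,"az":0,"claw":-1},{"x":-0.12,"y":-0.16,"z":0,"ax":0,"ay":0,"az":0,"claw":-1}]'
```

```text
time: 0.57
ee_pos: [0.1901, -0.5492, 0.3341]
eef_rot: [0.781, -0.625, 0.001, 0.001]
ft_force: [2.4, -0.1, -0.6]
width: 0.0868
time: 0.98
ee_pos: [0.3211, -0.3938, 0.3325]
eef_rot: [0.782, -0.623, 0.0, 0.0]
ft_force: [1.2, -0.8, 0.2]
width: 0.087
```

```bash
python3 -m crank '[{"x":-0.024,"y":-0.031,"z":0,"ax":0,"ay":0,"az":0,"claw":-1},{"x":-0.048,"y":-0.062,"z":0,"ax":0,"ay":0,"az":0,"claw":-1},{"x":-0.072,"y":-0.093,"z":0,"ax":0,"ay":0,"az":0,"claw":-1},{"x":-0.096,"y":-0.124,"z":0,"ax":0,"ay":0,"az":0,"claw":-1},{"x":-0.12,"y":-0.155,"z":0,"ax":0,"ay":0,"az":0,"claw":-1}]' 15; python3 -m crank '[{"x":-0.024,"y":-0.031,"z":0.01,"ax":0,"ay":0,"az":0.03,"claw":-1},{"x":-0.048,"y":-0.062,"z":0.03,"ax":0,"ay":0,"az":0.06,"claw":-1},{"x":-0.072,"y":-0.093,"z":0.05,"ax":0,"ay":0,"az":0.09,"claw":-1},{"x":-0.096,"y":-0.124,"z":0.07,"ax":0,"ay":0,"az":0.12,"claw":-1},{"x":-0.12,"y":-0.152,"z":0.09,"ax":0,"ay":0,"az":0.144,"claw":-1}]'
python3 -m crank '[{"x":0,"y":0,"z":0,"ax":0,"ay":0,"az":0,"claw":-1},{"x":0,"y":0,"z":0,"ax":0,"ay":0,"az":0,"claw":-1},{"x":0,"y":0,"z":0,"ax":0,"ay":0,"az":0,"claw":-1},{"x":0,"y":0,"z":0,"ax":0,"ay":0,"az":0,"claw":-1},{"x":0,"y":0,"z":0,"ax":0,"ay":0,"az":0,"claw":-1}]'
python3 - <<'E'
from bench import camera,r
from h import *
c=camera("wrist");cv2.imwrite("pics/w1.png",c["color"]);np.save("pics/w1.npy",c,allow_pickle=True)
s=r.read_state();print(s["ee_pos"],R.from_quat(s["eef_rot"]).as_matrix().round(4),c["eye"],c["orientation"])
E
```

```text
time: 1.4
ee_pos: [0.4453, -0.2423, 0.3326]
eef_rot: [0.782, -0.623, 0.0, 0.0]
ft_force: [0.2, -0.7, -0.2]
width: 0.0868
time: 1.82
ee_pos: [0.5631, -0.0969, 0.2452]
eef_rot: [-0.683, 0.73, -0.0, 0.0]
ft_force: [0.5, -0.8, 0.1]
width: 0.087
time: 2.23
ee_pos: [0.562, -0.0998, 0.2467]
eef_rot: [-0.684, 0.73, -0.001, 0.0]
ft_force: [0.2, -0.7, -0.1]
width: 0.0872
[ 0.56203003 -0.09963394  0.24672676] [[-6.500e-02 -9.979e-01  1.100e-03]
 [-9.979e-01  6.500e-02 -9.000e-04]
 [ 8.000e-04 -1.100e-03 -1.000e+00]] [ 0.63716519 -0.10468379  0.40836083] [-0.67721878  0.72243712  0.10116401 -0.09604781]
```

View pics/w1.png

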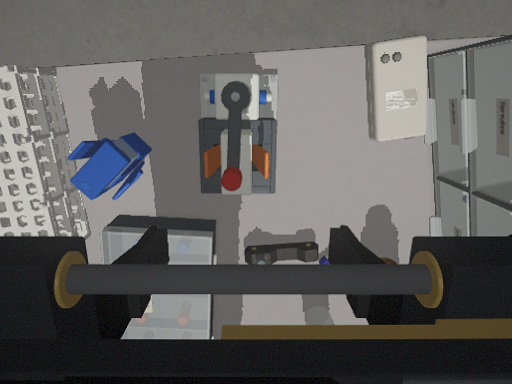

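The wrist view shows the tap pivot at (235,97), the knob at (232,178), the housing between (200,119) and (276,193), and the catches at (212,161) and (260,160).

```bash
python3 - <<'E'
from h import *
c=np.load("pics/w1.npy",allow_pickle=True).item();T=np.load("pics/top0.npy",allow_pickle=True).item()
b=(195,65,285,205)
red=blobs(c["color"],(0,150,60),(4,255,255),b)+blobs(c["color"],(174,150,60),(180,255,255),b);print(red)
org=blobs(c["color"],(6,150,60),(22,255,255),b,30);print(org)
k=red[0][1];kn,e=two(ray(c,k),ray(T,(225.1,174.1)));print("knob",kn,e)
p=onz(c,(235.5,97),.115);print("pivot",p)
for z,u in((.055,(200,193)),(.055,(276,193)),(.055,(200,119)),(.055,(276,120)),(.098,(205,148)),(.098,(267,147))):print(u,onz(c,u,z))
g=cv2.resize(c["color"][70:205,190:290],None,fx=4,fy=4,interpolation=2);cv2.imwrite("pics/w1c.png",g)
E
```

```text
[(np.int32(347), array([231.2, 178.6]), array([222, 167,  19,  24], dtype=int32))]
[(np.int32(382), array([211.6, 160.1]), array([204, 144,  16,  34], dtype=int32)), (np.int32(324), array([260.8, 159.5]), array([252, 145,  17,  33], dtype=int32))]
knob [ 0.57064147 -0.08559443  0.13067046] 0.0008481934923853438
pivot [ 0.63875643 -0.09434106  0.115     ]
(200, 193) [ 0.53811076 -0.04457345  0.055     ]
(276, 193) [ 0.53256618 -0.12994899  0.055     ]
(200, 119) [ 0.61920751 -0.05309756  0.055     ]
(276, 120) [ 0.61298556 -0.1332493   0.055     ]
(205, 148) [ 0.59422004 -0.06130331  0.098     ]
(267, 147) [ 0.59135842 -0.12019995  0.098     ]
```

View pics/w1c.png

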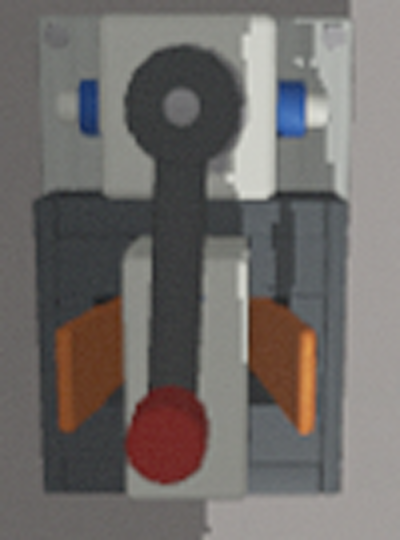

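```bash
python3 -m crank '[{"x":-0.008,"y":-0.004,"z":0.02,"ax":0,"ay":0,"az":0,"claw":-1},{"x":-0.015,"y":-0.008,"z":0.05,"ax":0,"ay":0,"az":0,"claw":-1},{"x":-0.015,"y":-0.008,"z":0.08,"ax":0,"ay":0,"az":0,"claw":-1},{"x":-0.015,"y":-0.008,"z":0.11,"ax":0,"ay":0,"az":0,"claw":-1},{"x":-0.015,"y":-0.008,"z":0.129,"ax":0,"ay":0,"az":0,"claw":-1}]' 15; python3 -m crank '[{"x":0,"y":0,"z":0,"ax":0,"ay":0,"az":0,"claw":0},{"x":0,"y":0,"z":0,"ax":0,"ay":0,"az":0,"claw":0.3},{"x":0,"y":0,"z":0,"ax":0,"ay":0,"az":0,"claw":1},{"x":0,"y":0,"z":0,"ax":0,"ay":0,"az":0,"claw":1},{"x":0,"y":0,"z":0,"ax":0,"ay":0,"az":0,"claw":1}]' 15
```

```text
time: 2.7
ee_pos: [0.5698, -0.0847, 0.1146]
eef_rot: [-0.684, 0.729, 0.001, -0.001]
ft_force: [-0.4, -1.4, -0.1]
width: 0.0877
time: 3.12
ee_pos: [0.572, -0.0841, 0.1187]
eef_rot: [-0.684, 0.729, -0.001, 0.001]
ft_force: [0.7, 0.6, -0.9]
width: 0.0619
```

```bash
for i in 1 2; do python3 -m crank '[{"x":0,"y":0,"z":0,"ax":0,"ay":0,"az":0,"claw":1},{"x":0,"y":0,"z":0,"ax":0,"ay":0,"az":0,"claw":1},{"x":0,"y":0,"z":0,"ax":0,"ay":0,"az":0,"claw":1},{"x":0,"y":0,"z":0,"ax":0,"ay":0,"az":0,"claw":1},{"x":0,"y":0,"z":0,"ax":0,"ay":0,"az":0,"claw":1}]' 15; done
```

```text
time: 3.53
ee_pos: [0.5711, -0.0839, 0.117]
eef_rot: [-0.684, 0.729, -0.0, -0.0]
ft_force: [-1.4, 0.2, -0.4]
width: 0.0285
time: 3.95
ee_pos: [0.571, -0.084, 0.117]
eef_rot: [-0.684, 0.729, 0.0, -0.0]
ft_force: [-0.8, -1.4, -0.6]
width: 0.0176
```

```bash
python3 -m crank '[{"x":-0.012,"y":-0.0015,"z":0,"ax":0,"ay":0,"az":0,"claw":1},{"x":-0.025,"y":-0.006,"z":0,"ax":0,"ay":0,"az":0,"claw":1},{"x":-0.037,"y":-0.013,"z":0,"ax":0,"ay":0,"az":0,"claw":1},{"x":-0.047,"y":-0.023,"z":0,"ax":0,"ay":0,"az":0,"claw":1},{"x":-0.055,"y":-0.034,"z":0,"ax":0,"ay":0,"az":0,"claw":1}]' 15; python3 -m crank '[{"x":-0.0055,"y":-0.0125,"z":0,"ax":0,"ay":0,"az":0,"claw":1},{"x":-0.008,"y":-0.023,"z":0,"ax":0,"ay":0,"az":0,"claw":1},{"x":-0.009,"y":-0.03,"z":0,"ax":0,"ay":0,"az":0,"claw":1},{"x":-0.009,"y":-0.033,"z":0,"ax":0,"ay":0,"az":0,"claw":1},{"x":-0.009,"y":-0.033,"z":0,"ax":0,"ay":0,"az":0,"claw":1}]' 15
```

```text
time: 4.37
ee_pos: [0.6082, -0.031, 0.1167]
eef_rot: [-0.684, 0.729, 0.0, -0.001]
ft_force: [-3.1, -4.6, 0.5]
width: 0.0174
time: 4.78
ee_pos: [0.6423, -0.0236, 0.1167]
eef_rot: [-0.685, 0.729, 0.0, 0.0]
ft_force: [-1.0, 1.5, -0.6]
width: 0.017
```

```bash
python3 -m crank '[{"x":0,"y":-0.002,"z":0,"ax":0,"ay":0,"az":0,"claw":1},{"x":0,"y":-0.004,"z":0,"ax":0,"ay":0,"az":0,"claw":1},{"x":0,"y":-0.004,"z":0,"ax":0,"ay":0,"az":0,"claw":1},{"x":0,"y":-0.004,"z":0,"ax":0,"ay":0,"az":0,"claw":1},{"x":0,"y":-0.004,"z":0,"ax":0,"ay":0,"az":0,"claw":1}]'
```

```text
time: 5.2
ee_pos: [0.6458, -0.0238, 0.1169]
eef_rot: [-0.685, 0.729, 0.0, 0.0]
ft_force: [-2.2, 3.4, -3.5]
width: 0.0176
```

```bash
python3 -m crank '[{"x":0,"y":0,"z":0,"ax":0,"ay":0,"az":0,"claw":-1},{"x":0,"y":0,"z":0,"ax":0,"ay":0,"az":0,"claw":-1},{"x":0,"y":0,"z":0,"ax":0,"ay":0,"az":0,"claw":-1},{"x":0,"y":0,"z":0,"ax":0,"ay":0,"az":0,"claw":-1},{"x":0,"y":0,"z":0,"ax":0,"ay":0,"az":0,"claw":-1}]'; python3 -m crank '[{"x":0,"y":0,"z":-0.03,"ax":0,"ay":0,"az":0,"claw":-1},{"x":0,"y":0,"z":-0.06,"ax":0,"ay":0,"az":0,"claw":-1},{"x":0.02,"y":0.025,"z":-0.09,"ax":0,"ay":0,"az":0,"claw":-1},{"x":0.04,"y":0.05,"z":-0.10,"ax":0,"ay":0,"az":0,"claw":-1},{"x":0.06,"y":0.075,"z":-0.11,"ax":0,"ay":0,"az":0,"claw":-1}]'
python3 -m crank '[{"x":0,"y":0,"z":0,"ax":0,"ay":0,"az":0,"claw":-1},{"x":0,"y":0,"z":0,"ax":0,"ay":0,"az":0,"claw":-1},{"x":0,"y":0,"z":0,"ax":0,"ay":0,"az":0,"claw":-1},{"x":0,"y":0,"z":0,"ax":0,"ay":0,"az":0,"claw":-1},{"x":0,"y":0,"z":0,"ax":0,"ay":0,"az":0,"claw":-1}]'
python3 - <<'E'
from bench import camera,r
from h import *
c=camera("wrist");np.save("pics/w2.npy",c,allow_pickle=True)
s=r.read_state();print(s["ee_pos"],R.from_quat(s["eef_rot"]).as_matrix().round(4))
g=c["color"][40:230,150:340];cv2.imwrite("pics/w2.png",cv2.resize(g,None,fx=3,fy=3,interpolation=2))
b=(150,40,340,230)
print(blobs(c["color"],(0,150,60),(4,255,255),b,30));print(blobs(c["color"],(6,150,60),(22,255,255),b,30))
E
```

```text
time: 5.62
ee_pos: [0.6463, -0.025, 0.1173]
eef_rot: [-0.684, 0.729, -0.0, 0.0]
ft_force: [-0.1, 0.2, -0.1]
width: 0.0429
time: 6.03
ee_pos: [0.5671, -0.08, 0.2288]
eef_rot: [-0.685, 0.729, -0.001, 0.001]
ft_force: [-0.9, -0.3, 0.1]
width: 0.0759
time: 6.45
ee_pos: [0.5677, -0.0786, 0.2264]
eef_rot: [-0.685, 0.729, 0.001, -0.0]
ft_force: [-0.5, -0.4, 0.5]
width: 0.0871
[ 0.56767165 -0.07862827  0.22635673] [[-6.160e-02 -9.981e-01 -8.000e-04]
 [-9.981e-01  6.160e-02  8.000e-04]
 [-8.000e-04  9.000e-04 -1.000e+00]]
[(np.int32(496), array([170.5, 103.2]), array([157,  92,  28,  24], dtype=int32))]
[(np.int32(417), array([232.8, 166.9]), array([225, 151,  18,  36], dtype=int32)), (np.int32(251), array([285.9, 169.1]), array([277, 152,  17,  36], dtype=int32))]
```

View pics/w2.png

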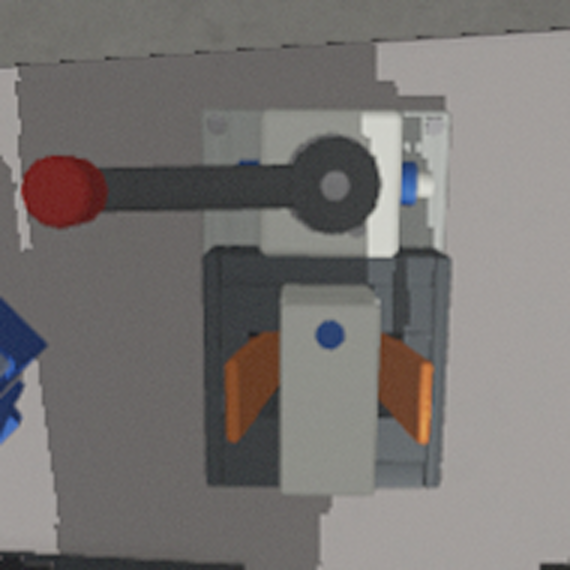

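The lever now lies along +y: knob at (170,103), about square to the dock. The cartridge top is unobstructed, and its catches are at (233,167) and (286,169).

```bash
python3 - <<'E'
from h import *
from bench import r
c=np.load("pics/w2.npy",allow_pickle=True).item()
f=lambda x,y:(150+x/3,40+y/3)
P={n:onz(c,f(*u),z) for n,u,z in(("piv",(335,185),.115),("kn",(62,191),.135),("bl",(282,304),.098),("br",(378,302),.098),("fl",(282,493),.098),("fr",(375,494),.098),("cl1",(227,360),.098),("cl2",(230,443),.098),("cr1",(432,361),.098),("cr2",(428,443),.098))}
for n in P:print(n,P[n].round(4))
a=lambda q,w:np.arctan2(*(P[w]-P[q])[1::-1])
print("lever",a("piv","kn")-np.pi/2,"yaw",a("fl","bl"),a("fr","br"),a("fr","fl")-np.pi/2,a("br","bl")-np.pi/2,a("cr1","cl1")-np.pi/2,a("cr2","cl2")-np.pi/2)
m=np.mean([P[k] for k in("bl","br","fl","fr")],0);m2=np.mean([P[k] for k in("cl1","cl2","cr1","cr2")],0);print(m,m2)
s=r.read_state();M=R.from_quat(s["eef_rot"]).as_matrix()
for q in(m,m2,np.array([.575,-.090,0])):
    q=q.copy();q[2]=.08-r.tcp_to_grasp*np.sign(r.tcp_to_grasp)*0-.019;print(M.T@(q-s["ee_pos"]),r.tcp_to_grasp)
E
```

```text
piv [ 0.6393 -0.0941  0.115 ]
kn [ 0.6423 -0.0254  0.135 ]
bl [ 0.6062 -0.0775  0.098 ]
br [ 0.6051 -0.1058  0.098 ]
fl [ 0.5477 -0.0738  0.098 ]
fr [ 0.5456 -0.1026  0.098 ]
cl1 [ 0.5905 -0.06    0.098 ]
cl2 [ 0.5648 -0.0589  0.098 ]
cr1 [ 0.5865 -0.1212  0.098 ]
cr2 [ 0.5611 -0.1195  0.098 ]
lever -0.04372682123699656 yaw -0.06424661790502086 -0.05282753229489705 -0.07207795206500145 -0.03983812634474848 -0.06558766095551549 -0.06071728641016838
[ 0.57615382 -0.0899168   0.098     ] [ 0.57572877 -0.08990559  0.098     ]
[ 0.01086945 -0.00930391  0.16534061] -0.0187
[ 0.01088446 -0.00887899  0.16534097] -0.0187
[ 0.01102359 -0.00815741  0.16534148] -0.0187
```

```bash
python3 -m crank '[{"x":0.0055,"y":-0.0045,"z":0.01,"ax":0,"ay":0,"az":0,"claw":-1},{"x":0.011,"y":-0.0087,"z":0.03,"ax":0,"ay":0,"az":0,"claw":-1},{"x":0.011,"y":-0.0087,"z":0.06,"ax":0,"ay":0,"az":0,"claw":-1},{"x":0.011,"y":-0.0087,"z":0.085,"ax":0,"ay":0,"az":0,"claw":-1},{"x":0.011,"y":-0.0087,"z":0.1,"ax":0,"ay":0,"az":0,"claw":-1}]' 35; python3 -m crank '[{"x":0,"y":0,"z":0.012,"ax":0,"ay":0,"az":0,"claw":-1},{"x":0,"y":0,"z":0.026,"ax":0,"ay":0,"az":0,"claw":-1},{"x":0,"y":0,"z":0.04,"ax":0,"ay":0,"az":0,"claw":-1},{"x":0,"y":0,"z":0.04,"ax":0,"ay":0,"az":0,"claw":-1},{"x":0,"y":0,"z":0.04,"ax":0,"ay":0,"az":0,"claw":-1}]'
```

```text
time: 6.92
ee_pos: [0.5741, -0.0913, 0.1229]
eef_rot: [-0.685, 0.729, 0.002, -0.001]
ft_force: [-0.4, -0.2, -0.7]
width: 0.0871
time: 7.33
ee_pos: [0.5752, -0.0911, 0.0865]
eef_rot: [-0.684, 0.729, 0.001, -0.0]
ft_force: [-0.0, -0.3, 1.3]
width: 0.0873
```

```bash
python3 -m crank '[{"x":-0.001,"y":0,"z":0.006,"ax":0,"ay":0,"az":0,"claw":-1},{"x":-0.001,"y":0,"z":0.013,"ax":0,"ay":0,"az":0,"claw":-1},{"x":-0.001,"y":0,"z":0.02,"ax":0,"ay":0,"az":0,"claw":-1},{"x":-0.001,"y":0,"z":0.022,"ax":0,"ay":0,"az":0,"claw":-1},{"x":-0.001,"y":0,"z":0.022,"ax":0,"ay":0,"az":0,"claw":-1}]'; python3 -m crank '[{"x":0,"y":0,"z":0,"ax":0,"ay":0,"az":0,"claw":1},{"x":0,"y":0,"z":0,"ax":0,"ay":0,"az":0,"claw":1},{"x":0,"y":0,"z":0,"ax":0,"ay":0,"az":0,"claw":1},{"x":0,"y":0,"z":0,"ax":0,"ay":0,"az":0,"claw":1},{"x":0,"y":0,"z":0,"ax":0,"ay":0,"az":0,"claw":1}]' 35; python3 -m crank '[{"x":0,"y":0,"z":0,"ax":0,"ay":0,"az":0,"claw":1},{"x":0,"y":0,"z":0,"ax":0,"ay":0,"az":0,"claw":1},{"x":0,"y":0,"z":0,"ax":0,"ay":0,"az":0,"claw":1},{"x":0,"y":0,"z":0,"ax":0,"ay":0,"az":0,"claw":1},{"x":0,"y":0,"z":0,"ax":0,"ay":0,"az":0,"claw":1}]' 35
```

```text
time: 7.75
ee_pos: [0.575, -0.0902, 0.0643]
eef_rot: [-0.684, 0.729, 0.0, -0.0]
ft_force: [0.4, 0.1, -1.1]
width: 0.087
time: 8.17
ee_pos: [0.5756, -0.0902, 0.0652]
eef_rot: [-0.684, 0.729, -0.0, 0.0]
ft_force: [-0.2, 0.6, 0.4]
width: 0.0616
time: 8.58
ee_pos: [0.5758, -0.0895, 0.0658]
eef_rot: [-0.685, 0.729, -0.0, 0.0]
ft_force: [-2.4, 2.8, 7.8]
width: 0.0366
```

```bash
python3 -m crank '[{"x":0,"y":0,"z":0,"ax":0,"ay":0,"az":0,"claw":1},{"x":0,"y":0,"z":0,"ax":0,"ay":0,"az":0,"claw":1},{"x":0,"y":0,"z":0,"ax":0,"ay":0,"az":0,"claw":1},{"x":0,"y":0,"z":0,"ax":0,"ay":0,"az":0,"claw":1},{"x":0,"y":0,"z":0,"ax":0,"ay":0,"az":0,"claw":1}]' 35
python3 - <<'E'
from bench import camera
import cv2,numpy as np
c=camera("wrist")["color"];s=camera("scene")["color"]
a=cv2.resize(c[60:384,120:400],(400,463));b=cv2.resize(s[150:250,170:270],(400,463),interpolation=2)
cv2.imwrite("pics/g1.png",np.hstack([a,b]))
E
```

```text
time: 9.0
ee_pos: [0.5758, -0.0895, 0.0658]
eef_rot: [-0.685, 0.729, -0.0, 0.0]
ft_force: [-2.9, 2.5, 7.4]
width: 0.0364
```

View pics/g1.png

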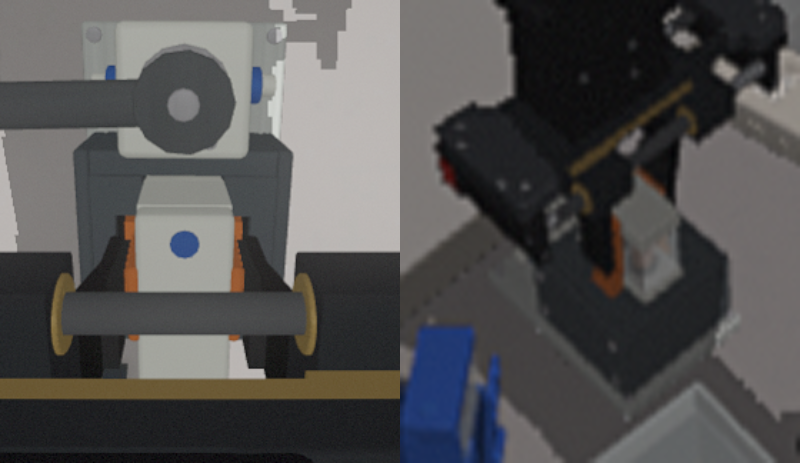

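Both catches are squeezed flat against the body between the fingers, and the tap is still shut. Lifting slowly.

```bash
python3 -m crank '[{"x":0,"y":0,"z":-0.003,"ax":0,"ay":0,"az":0,"claw":1},{"x":0,"y":0,"z":-0.006,"ax":0,"ay":0,"az":0,"claw":1},{"x":0,"y":0,"z":-0.010,"ax":0,"ay":0,"az":0,"claw":1},{"x":0,"y":0,"z":-0.014,"ax":0,"ay":0,"az":0,"claw":1},{"x":0,"y":0,"z":-0.018,"ax":0,"ay":0,"az":0,"claw":1}]' 35
```

```text
time: 9.52
ee_pos: [0.5753, -0.09, 0.0833]
eef_rot: [-0.684, 0.729, 0.0, -0.0]
ft_force: [-0.1, 1.9, -2.6]
width: 0.0361
```

Force is only about the cartridge's weight, so I continue.

```bash
for i in 1 2; do python3 -m crank '[{"x":0,"y":0,"z":-0.006,"ax":0,"ay":0,"az":0,"claw":1},{"x":0,"y":0,"z":-0.012,"ax":0,"ay":0,"az":0,"claw":1},{"x":0,"y":0,"z":-0.018,"ax":0,"ay":0,"az":0,"claw":1},{"x":0,"y":0,"z":-0.024,"ax":0,"ay":0,"az":0,"claw":1},{"x":0,"y":0,"z":-0.03,"ax":0,"ay":0,"az":0,"claw":1}]' 35; done
python3 -m crank '[{"x":0,"y":0,"z":-0.005,"ax":0,"ay":0,"az":0,"claw":1},{"x":0,"y":0,"z":-0.008,"ax":0,"ay":0,"az":0,"claw":1},{"x":0,"y":0,"z":-0.01,"ax":0,"ay":0,"az":0,"claw":1},{"x":0,"y":0,"z":-0.01,"ax":0,"ay":0,"az":0,"claw":1},{"x":0,"y":0,"z":-0.01,"ax":0,"ay":0,"az":0,"claw":1}]' 35
python3 - <<'E'
from bench import camera
import cv2,numpy as np
c=camera("wrist")["color"];s=camera("scene")["color"]
a=cv2.resize(c[60:384,120:400],(400,463));b=cv2.resize(s[150:250,170:270],(400,463),interpolation=2)
cv2.imwrite("pics/g2.png",np.hstack([a,b]))
E
```

```text
time: 9.93
ee_pos: [0.5755, -0.0905, 0.1138]
eef_rot: [-0.684, 0.729, -0.0, -0.0]
ft_force: [0.8, 0.6, -1.0]
width: 0.0365
time: 10.35
ee_pos: [0.5754, -0.0903, 0.1436]
eef_rot: [-0.684, 0.729, -0.0, -0.0]
ft_force: [-0.4, 0.4, -1.1]
width: 0.0365
time: 10.77
ee_pos: [0.5753, -0.0902, 0.1529]
eef_rot: [-0.684, 0.729, 0.0, -0.0]
ft_force: [0.4, 0.1, -1.5]
width: 0.0367
```

View pics/g2.png

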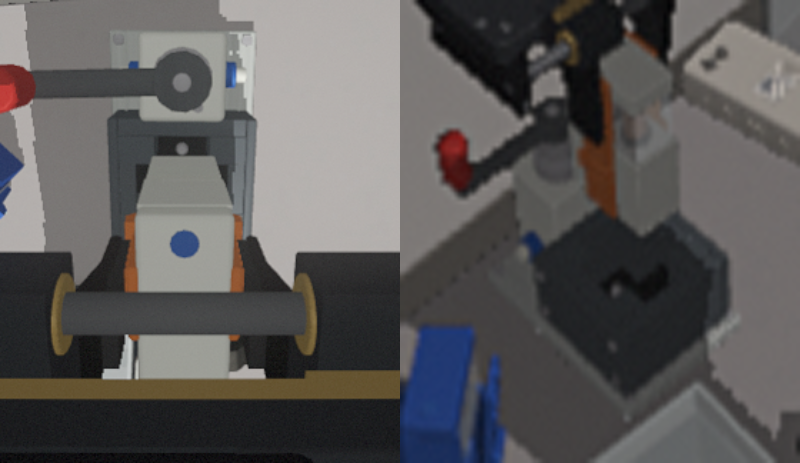

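The cartridge is out and upright. Its place in the wrist view (185,244) hasn't changed, so it hasn't slipped. The lever is still at its stop.

```bash
python3 - <<'E'
from bench import r,close_job
s=r.read_state();print(s["time"],s["ee_pos"],s["width"],abs(np.array(s["joint_vel"])).max() if 0 else max(map(abs,s["joint_vel"])))
print(close_job())
E
```

```text
10.8667 [ 0.57519235 -0.09015011  0.15263991] 0.036470654845175095 0.0016309804902644115
the job is handed in; nothing more can be done
None
```

I shut the tap, pinched both orange catches and drew the cartridge straight up out of the dock. I handed the job in at 10.9 s, with the cartridge still held by the squeezed catches.

- **Tap:** I gripped the red knob and swung the lever clockwise round its arc. Measured in the picture taken just after, it stood at about 1.55 rad. The last picture still shows it at its stop.
- **Cartridge:** I lifted it about 87 mm, so the foot should be about 44 mm above the rim. It hung upright over the pocket and had not slipped in the gripper. The last force reading was about 1.5 N downward, roughly its weight, and the arm was at rest.
- **Disagreement:** the fingers read 36.5 mm on the squeezed catches, where the description gives 41 mm. I put this down to the fingers bending under the 35 N grip. The pictures show both catches flat against the body.
- **Not checked:** I did not measure the bottle, magazine or union again at the end. The arm stayed well above them throughout, and nothing in the force readings suggested a touch.

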